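Lock the enamel jar into the mixer's bayonet socket and hold it home

ROBOT

A 7-joint arm with a two-finger parallel gripper is mounted at the origin on the work surface; the furniture and walls round the work are solid. World frame = base frame: x ahead of the robot, y to its left, z up, the work surface at z = 0. Lengths are in m, angles in rad, forces in N, time in s.
With the tool pointing down it reaches from about 0.425 to 0.925 m from the base axis. Payload 6.8 kg.
Tool frame: the origin (TCP) lies between the finger pads; the fingertips stand 22 mm ahead of it and the grasp point (between the pads) lies 3 mm ahead of it; z points along the fingers, y is the line along which they close (so a half turn about z gives the same grasp; the last joint's range is limited). The gripper opens to 85 mm and grips with 20 to 120 N. Pads are 22 mm wide; open, the fingers measure 114 mm over their backs; the gripper's body (76 mm by 85 mm) begins 54 mm behind the grasp point. The pads swing forward as they close: fully open they stand 13 mm farther back than shut.
Start: joints at [0.994, 0.477, 0.022, 1.555, -0.011, 1.109, -0.083], TCP at [0.305, -0.602, 0.253] pointing down, gripper open.
Joint ranges: [-2.96, 2.96], [-0.34, 2.1], [-1.41, 1.46], [0.24, 2.44], [-1.37, 4.51], [0.17, 1.92], [-2.96, 2.96]. Speed limits (rad/s): [2.39, 2.39, 3.14, 3.14, 3.14, 3.14, 3.14].

INTERFACE

Orientations are given as a unit quaternion [w, x, y, z].
In Python, from station import bot gives the robot as it stands.
- The arm moves only by the tool servo_tool, never from a script. Its argument "motion" is a list that holds one entry, the list of rows, each a list of 5 numbers: the opening, from 0 (shut) to 1 (fully open), then the shift along the world's x, y, z each as a share of 0.04 m, from -1 to 1, then the turn about the world's z as a share of 0.12 rad, from -1 to 1. A call has 1 to 20 rows; each row shifts and turns the commanded pose from where the row before left it; what a row does not reach is not made up. A row lasts 1/10 s, in which the tool goes at most 50 mm and 8.59 degrees, less where a joint would pass 70% of its speed; a pose out of reach is approached as far as the arm can. A call with a number of a shift or a turn outside -1 to 1 is refused whole. A call with a gripper value outside its range is refused whole. The fingers move at their own pace and stop on an object; "newtons" is the grip in N (left out, the last holds). Time passes only in rows, so rows that do not move let the fingers close. It gives the time, the measured TCP pose, the force, the opening and the grip force at its end, in the units of the state.
- bot.get_obs(): the state, without advancing time (a new reading comes with each control period).
- bot.read_camera(name): name is "scene" or "top"; returns (picture, depth): 420x560x3 uint8, red, green, blue; 420x560 float32, m along the optical axis (not along the pixel's ray), 0 where there is no reading.
- bot.get_calibration(name): a dict with "fovy" (degrees; the focal length in pixels is half the picture's height over the tangent of half this angle, whatever the lens; pixels are square), "cx", "cy" (the principal point, pixels), "view" (4x4, takes a point from world to camera coordinates). Camera axes: x right, y down, z forward; pixel columns grow to the right and rows downward; lengths in m; the calibration is good to about 2 mm. A picture is of the moment at which its call begins. get_calibration takes no time and is no camera call.
- bot.hand_in(): hands the job in; it is judged then, once.
The state is a dict: "t": time; "q": joint angles; "joint_vel": joint speeds; "joint_torque": joint torques, N m; "eef_pos": TCP position; "tool_rot": TCP orientation; "contact_force": force on the tool from outside, world axes, zero at the start; "torque": the same for the moment, N m; "gripper_width": opening from 0.0 (shut) to 1.0 (fully open); "grasp_force": force on a finger pad.
Only numpy, scipy, OpenCV 4.12 (cv2) and the standard library are available. Lean on these libraries where they do the work, as an engineer would, in place of code of your own. Each camera call takes 0.05 s, during which the arm holds its last target. There are 200 camera calls.

TASK

Stand the blue-lidded jar upright on the sprung plate in the bench mixer's round socket, with its two side lugs in the two open slots, push it straight down against the spring as far as it goes, and twist it clockwise (seen from above) a quarter turn to the stop. Finish while still gripping the jar and pressing it fully down in the turned position: do not let go. Leave the yellow-lidded jar, the small green jar, the little labelled pot and the roll of tape where they are.

Things in the scene. Friction and masses are not known exactly. Their poses are not given: they have to be found in the camera images.
- blue_jar: The jar to load: loose white jar, 60 mm diameter, blue band and blue lid, 0.2 to 0.45 kg, 131 mm tall over all. Origin at the centre of its underside, z up. Lid 62 mm wide, its top at 100 mm. Bottom edge chamfered 4 mm. x runs along its grip bar and its two lugs; a half turn makes no difference.
- blue_bar (a point): Centre of the blue grip bar that stands on the blue jar's lid, 115 mm above the jar's origin. The bar is 56 mm long (jar's x), 16 mm wide (jar's y) and reaches from the lid (100 mm) up to 131 mm.
- blue_lugs (a point): On the blue jar's axis at the height of the middle of its lugs, 17 mm above the jar's origin. Two steel bayonet lugs stick out of the side along the jar's +x and -x, in line with the bar: 10 mm wide, 6 mm high (14 to 20 mm above the origin), out to 38 mm from the axis.
- yellow_jar: A jar of the same shape and size with yellow band and lid: leave alone. Origin at the centre of its underside.
- mixer: Green bench mixer, fixed, with a motor hump on its +x side. Origin on the bench under the socket's centre, z up; x points along the two entry slots. Socket: aluminium casing, 100 mm outside diameter, top at 82 mm; under the rim the lugs have room to turn. The jar turns clockwise from above only, to solid stops 1.50 rad (86 deg) on from the slots (red marks).
- mouth (a point): Centre of the socket's mouth, level with its top, 82 mm above the mixer's origin. The mouth is a brass rim 6 mm thick with a 65 mm round hole and two entry slots for the lugs, at the mixer's +x and -x (yellow marks), about 16 mm wide.
- seat (a point): Centre of the top of the spring plate at rest, 64 mm above the mixer's origin (fixed to the mixer); fully down the plate's top is at 50 mm. A jar standing on the plate at rest has its lugs 4 mm down in the slots.
- plate (a joint): Travel of the spring plate in m: 0 at rest (up), 0.014 fully down (hard stop). The spring pushes up with 7 N at rest, 14 N fully down. From 0.008 on the lugs are clear below the rim and the jar can turn. If let go when turned, the jar rises until the lugs meet the rim, at 0.008: no longer fully down.
- green_jar: Small green glass jar, 37 mm diameter, 47 mm tall, loose: leave alone. Origin at the centre of its underside.
- pot: Small labelled pot with a tan cap, 49 mm diameter, 46 mm tall, loose: leave alone. Origin at the centre of its underside.
- tape: Roll of masking tape lying flat, 102 mm diameter, 25 mm tall, loose: leave alone. Origin at the centre of its underside.
Mind the look-alikes: they are no part of the job. Leave any pink look-alike of the blue_jar alone.

How it is judged:
By the outcome, as a careful person would: the job done as asked, in the order asked, and still so for the second after the job is handed in, while the arm keeps its last pose, push and grip.
It also fails if it takes over 40 s, if anything falls off the work surface, if the arm or the gripper's body presses on something with over 40 N, if the wrist force passes 120 N, or if a joint passes its speed limit or range.

## Working session

There is one attempt and no reset: what is moved stays moved. The work goes in short steps, Python scripts to look and compute and a tool call to move; the robot and the scene stay as the last step left them, time stands still between calls to the robot, and variables do not carry over. Pictures are saved under pics/ and viewed, at most 10 in all, crops included, and the job is handed in when it is done.

Besides the shell and the picture viewer there is one more tool, called by a JSON object that holds its "name" and its "arguments", one argument or row to a line. servo_tool: Moves the arm, as the interface text tells. Shift numbers are shares of 0.04 m and turn numbers shares of 0.12 rad, none past 1 either way. Its arguments: {"type":"object","properties":{"motion":{"type":"array"},"newtons":{"type":"number"}},"required":["motion"]}

```bash
mkdir -p pics
cat > h.py <<'E'
import numpy as np, cv2
from station import bot
def cam(n):
    im,d=bot.read_camera(n); c=bot.get_calibration(n)
    f=im.shape[0]/2/np.tan(np.radians(c["fovy"])/2)
    v,u=np.mgrid[:im.shape[0],:im.shape[1]]
    P=np.stack([(u-c["cx"])/f*d,(v-c["cy"])/f*d,d,np.ones_like(d)],-1)@np.linalg.inv(np.array(c["view"])).T
    P[d<=0]=np.nan
    return im,d,P[...,:3]
E
python3 - <<'E'
from h import *
for n in("scene","top"):
    im,d,P=cam(n); cv2.imwrite(f"pics/{n}1.png",im[...,::-1]); np.save(n,P); np.save(n+"i",im)
print(bot.get_obs())
E
```

```text
{'t': 0.1, 'q': array([ 0.9938878 ,  0.47772992,  0.02231261,  1.5563708 , -0.01152382,
        1.10933295, -0.08308704]), 'joint_vel': array([ 0.00012696, -0.00093542,  0.00076288, -0.00151917, -0.00145048,
        0.00123502,  0.00098528]), 'joint_torque': array([ 4.77820300e-03, -5.97760034e+01,  1.61415149e+00, -2.81954187e+01,
        1.28964460e-02,  5.05139324e-03,  3.81941007e-06]), 'eef_pos': array([ 0.30475887, -0.60170172,  0.25240628]), 'tool_rot': array([-8.21807891e-04,  9.72646849e-01,  2.32287264e-01, -2.42850291e-04]), 'contact_force': array([-0.42653255,  0.22239449,  0.43942466]), 'torque': array([ 0.06495261, -0.06387788,  0.02607982]), 'grasp_force': 0.0, 'gripper_width': 0.9999378801949927}
```

View pics/scene1.png

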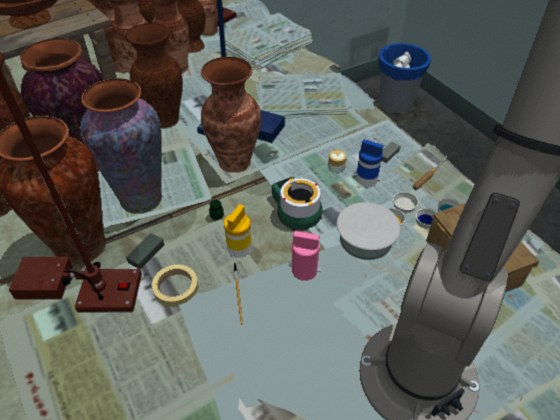

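View pics/top1.png

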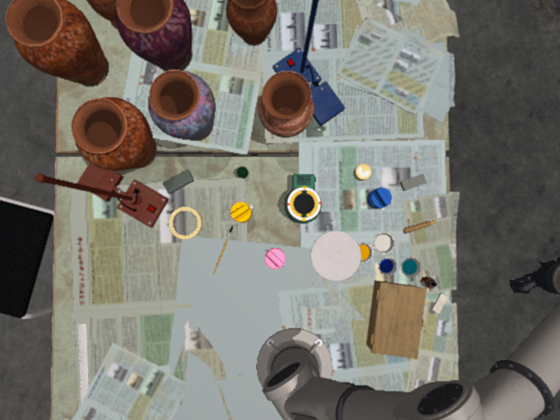

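The blue jar is at top (380,198) and scene (370,160). The mixer socket is at top (303,204) with its hump above it at (302,182). The yellow jar is at (241,212) and the pink one at (275,259). Next I'll measure and zoom in.

Run:
```python
from h import *
P=np.load("top.npy");im=np.load("topi.npy")
hsv=cv2.cvtColor(im,cv2.COLOR_RGB2HSV)
def box(u0,u1,v0,v1):
    m=np.zeros(im.shape[:2],bool);m[v0:v1,u0:u1]=1;return m
b=box(360,400,182,215)
for lo,hi in((.122,.14),(.094,.106)):
    m=b&(P[...,2]>lo)&(P[...,2]<hi); q=P[m]
    r=cv2.minAreaRect(q[:,:2].astype(np.float32)*1000)
    print(lo,len(q),q.mean(0),r)
m=box(278,330,175,230)
q=P[m&(P[...,2]>.076)&(P[...,2]<.09)]
(c,r)=cv2.minEnclosingCircle(q[:,:2].astype(np.float32)); print("mixer",len(q),q.mean(0),c,r)
q=P[m&(P[...,2]>.02)]; print(q.min(0),q.max(0))
print(P[204,303],P[182,302])
for n,(u0,u1,v0,v1) in {"top":(275,405,165,230),"scene":(265,395,130,230)}.items():
    I=np.load(n+"i.npy")[v0:v1,u0:u1,::-1]; cv2.imwrite(f"pics/{n}z.png",cv2.resize(I,None,fx=6,fy=6,interpolation=cv2.INTER_CUBIC))
```

```text
0.122 113 [ 0.51369938 -0.25265433  0.13002333] ((513.7157592773438, -252.8850860595703), (54.35566329956055, 17.40138053894043), 30.548095703125)
0.094 196 [ 0.51239422 -0.2500493   0.09949667] ((514.5430908203125, -252.73680114746094), (56.60749816894531, 60.19252014160156), 47.901092529296875)
mixer 450 [ 0.49700742 -0.02645707  0.08194701] (0.496942937374115, -0.026761386543512344) 0.04997054114937782
[ 0.43961985 -0.08435017  0.02063905] [0.58665324 0.03008329 0.09139144]
[ 0.49599939 -0.0265423   0.0638677 ] [ 0.5640475  -0.02449546  0.04773718]
```

View pics/topz.png

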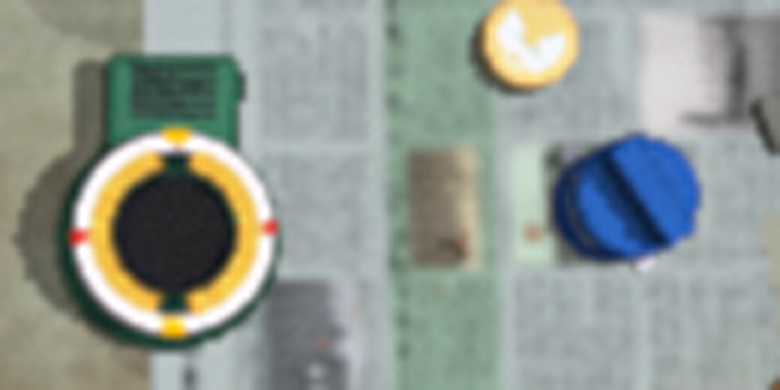

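View pics/scenez.png

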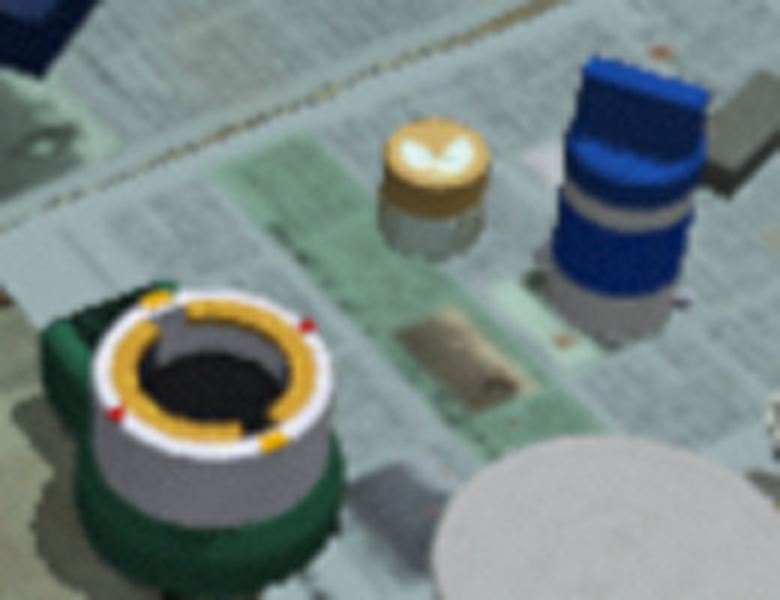

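Zoomed: the yellow marks are at crop (177,133) and (173,330), so the slots run almost exactly along world x. The hump is at +x. The bar runs from upper left to lower right, yaw about 0.53.

I'll get the mixer yaw and the jar centre more precisely.

Run:
```python
from h import *
for n,bx in(("top",(278,330,175,230)),("scene",(275,325,172,215))):
    P=np.load(n+".npy");im=np.load(n+"i.npy");hsv=cv2.cvtColor(im,cv2.COLOR_RGB2HSV).astype(int)
    m=np.zeros(im.shape[:2],bool);u0,u1,v0,v1=bx;m[v0:v1,u0:u1]=1
    R=np.hypot(P[...,0]-.497,P[...,1]+.0267)
    k=m&(abs(P[...,2]-.082)<.006)
    q=P[k&(R<.053)]; print(n,cv2.minEnclosingCircle(q[:,:2].astype(np.float32)))
    y=k&(R>.041)&(hsv[...,1]>120)&(hsv[...,0]>15)&(hsv[...,0]<35)
    r=k&(R>.038)&(hsv[...,1]>90)&((hsv[...,0]<8)|(hsv[...,0]>170))
    for nm,mm in(("Y",y),("R",r)):
        q=P[mm][:,:2]
        s=q[:,0]>.497 if nm=="Y" else q[:,1]>-.027
        a,b=q[s].mean(0),q[~s].mean(0); d=a-b; print(nm,len(q),a,b,(a+b)/2,np.arctan2(d[1],d[0]))
P=np.load("scene.npy");q=P[130:190,345:395].reshape(-1,3);q=q[(q[:,2]>.122)&(q[:,2]<.14)&(abs(q[:,0]-.513)<.05)&(abs(q[:,1]+.253)<.05)]
t=q[q[:,2]>.128];print(len(t),t.mean(0),cv2.minAreaRect(t[:,:2].astype(np.float32)*1000))
```

```text
top ((0.496942937374115, -0.026761386543512344), 0.04997054114937782)
Y 20 [ 0.53982478 -0.0329207 ] [ 0.45258342 -0.02988063] [ 0.4962041  -0.03140067] -0.03483251466178049
R 9 [0.49549739 0.02069024] [ 0.4991386  -0.07424865] [ 0.49731799 -0.0267792 ] 1.609130783306988
scene ((0.495834618806839, -0.026116732507944107), 0.051569558680057526)
Y 26 [ 0.52739441 -0.04688686] [ 0.46009188 -0.0266891 ] [ 0.49374314 -0.03678798] -0.29155219840941804
R 9 [0.4944171  0.02103721] [ 0.49883311 -0.07507011] [ 0.49662511 -0.02701645] 1.6167127363217855
71 [ 0.50960026 -0.25249633  0.13022873] ((510.0052490234375, -251.68382263183594), (51.95963668823242, 20.356914520263672), 31.903759002685547)
```

{"name": "servo_tool", "arguments": {
  "motion": [
    [[0.6,0.5,0.5,0,1],[0.6,0.5,0.8,0,1],[0.6,0.5,0.8,0,1],[0.6,0.5,0.8,0,1],[0.6,0.5,0.8,0,1],[0.6,0.5,0.8,0,1],[0.6,0.5,0.8,0,1],[0.6,0.5,0.8,0,1],[0.6,0.5,0.8,0,1],[0.6,0.5,0.8,0,1],[0.6,0.2,0.8,0,1],[0.6,0,0.3,0,1],[0.6,0,0,0,1],[0.6,0,0,0,1],[0.6,0,0,0,1],[0.6,0,0,0,1],[0.6,0,0,0,1],[0.6,0,0,0,1],[0.6,0,0,0,1],[0.6,0,0,0,1]]
  ],
  "newtons": 60
}}

```text
t: 2.1
eef_pos: [0.5126, -0.2502, 0.2529]
tool_rot: [-0.0, 0.134, 0.991, 0.0]
contact_force: [0.2, 0.5, -0.3]
gripper_width: 0.598
grasp_force: 0.0
```

{"name": "servo_tool", "arguments": {
  "motion": [
    [[0.6,0,-0.06,0,1],[0.6,0,0,0,1],[0.6,0,0,0,1],[0.6,0,0,0,1],[0.6,0,0,0,1],[0.6,0,0,0,1],[0.6,0,0,0,0.7],[0.6,0,0,-0.6,0],[0.6,0,0,-0.6,0],[0.6,0,0,-0.3,0],[0.6,0,0,0,0]]
  ]
}}

```text
t: 3.2
eef_pos: [0.5117, -0.2523, 0.1915]
tool_rot: [-0.001, -0.263, 0.965, 0.001]
contact_force: [-0.4, 0.6, -0.5]
gripper_width: 0.602
grasp_force: 0.0
```

Run:
```python
from h import *
o=bot.get_obs();print(o["q"],o["eef_pos"],o["tool_rot"])
A=cam("scene")[0][110:210,310:440];B=cam("top")[0][150:240,315:445]
r=lambda I:cv2.resize(I[...,::-1],(400,300),interpolation=cv2.INTER_CUBIC)
cv2.imwrite("pics/g1.png",np.hstack([r(A),r(B)]))
```

```text
[ 0.9017973   0.47043303 -0.71621294  1.83025534  0.36517973  0.98098496
  2.13331178] [ 0.51170054 -0.25228398  0.19145426] [-0.00145822 -0.26252125  0.96492424  0.00129364]
```

View pics/g1.png

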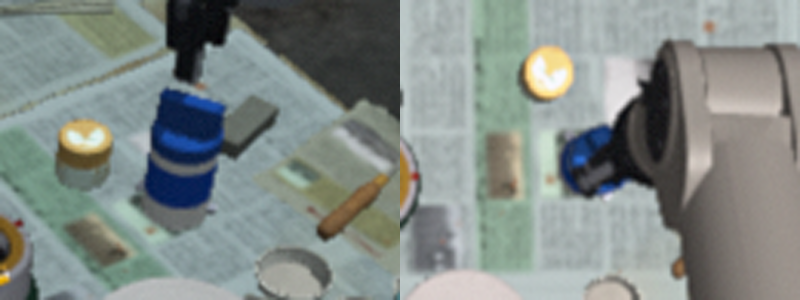

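The gripper is directly over the bar (crop (190,95)) and lined up with it. I'll descend and grip.

{"name": "servo_tool", "arguments": {
  "motion": [
    [[0.6,0.03,0,-0.5,0],[0.6,0,0,-0.5,0],[0.6,0,0,-0.4,0],[0.6,0,0,-0.2,0],[0.6,0,0,0,0],[0,0,0,0,0],[0,0,0,0,0],[0,0,0,0,0],[0,0,0,0,0],[0,0,0,0,0],[0,0,0,0,0]]
  ],
  "newtons": 80
}}

```text
t: 4.4
eef_pos: [0.5149, -0.253, 0.1304]
tool_rot: [0.001, -0.262, 0.965, -0.001]
contact_force: [0.0, -0.6, 6.7]
gripper_width: 0.169
grasp_force: 79.2
```

{"name": "servo_tool", "arguments": {
  "motion": [
    [[0,0,0,0.4,0],[0,0,0,0.7,0],[0,0,0,0.7,0],[0,0,0,0.7,0],[0,0,0,0.6,0],[0,0,0,0.2,0],[0,-0.05,0.5,0,-0.5],[0,-0.05,0.6,0,-0.5],[0,-0.05,0.7,0,-0.5],[0,-0.05,0.7,0,-0.5],[0,-0.05,0.7,0,-0.5],[0,-0.05,0.7,0,-0.5],[0,-0.05,0.7,0,-0.5],[0,-0.05,0.5,0,-0.5],[0,0,0.4,0,-0.5],[0,0,0.15,0,-0.18],[0,0,0,0,0],[0,0,0,0,0],[0,0,0,0,0]]
  ]
}}

```text
t: 6.3
eef_pos: [0.4979, -0.0274, 0.261]
tool_rot: [-0.0, 0.015, 1.0, -0.0]
contact_force: [0.2, -0.4, -2.5]
gripper_width: 0.17
grasp_force: 78.4
```

Run:
```python
from h import *
o=bot.get_obs();print(o["q"],o["eef_pos"],o["tool_rot"],o["contact_force"],o["torque"])
A,_,P=cam("scene");np.save("s2",P);np.save("s2i",A);B,_,P=cam("top");np.save("t2",P);np.save("t2i",B)
r=lambda I:cv2.resize(I[...,::-1],(400,400),interpolation=cv2.INTER_CUBIC)
cv2.imwrite("pics/g2.png",np.hstack([r(A[100:240,235:375]),r(B[150:250,255:355])]))
```

```text
[ 0.5878723   0.26158686 -0.76300941  1.91918603  0.20862051  1.04166181
  1.27534216] [ 0.49793911 -0.02740115  0.26097456] [-3.76740341e-04  1.54933975e-02  9.99879894e-01 -9.64916336e-05] [ 0.18145081 -0.4265089  -2.52586777] [-0.00546125 -0.05847723  0.01297139]
```

View pics/g2.png

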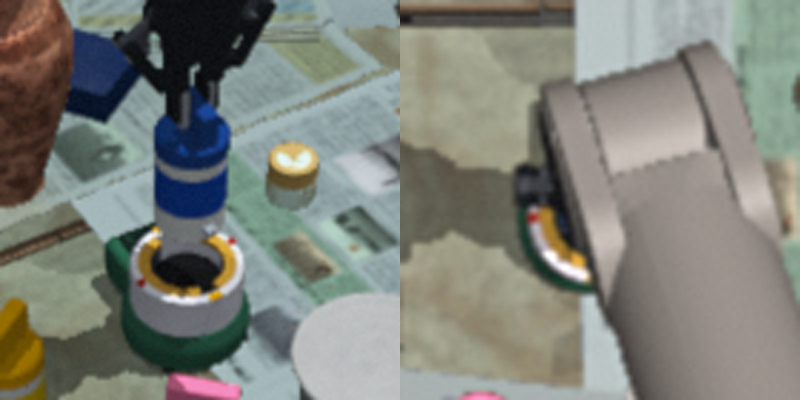

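The jar hangs upright above the socket (crop (190,190)), with the near lug visible at (208,232). I'll fit its axis from the depth.

Run:
```python
from h import *
from scipy.optimize import least_squares
P=np.load("s2.npy");im=np.load("s2i.npy")
q=P[130:190,280:325].reshape(-1,3)
z=q[:,2];print(np.nanmin(z),np.nanmax(z))
R=np.hypot(q[:,0]-.498,q[:,1]+.027)
zb=.261-.130
k=(z>zb+.024)&(z<zb+.085)&(R<.042);q=q[k]
f=lambda p:np.hypot(q[:,0]-p[0]-p[2]*(q[:,2]-zb-.05),q[:,1]-p[1]-p[3]*(q[:,2]-zb-.05))-.03
s=least_squares(f,[.498,-.027,0,0],loss="soft_l1",f_scale=.001);print(k.sum(),s.x,np.std(f(s.x)))
g=lambda p:np.hypot(q[:,0]-p[0],q[:,1]-p[1])-.03
print(least_squares(g,[.498,-.027],loss="soft_l1",f_scale=.001).x)
# same camera: rim circle in scene, initial picture (bias check); lug + bottom
P1=np.load("scene.npy")[165:235,265:330].reshape(-1,3)
r=P1[(P1[:,2]>.03)&(P1[:,2]<.076)];h=lambda p:np.hypot(r[:,0]-p[0],r[:,1]-p[1])-.05
k=abs(h([.497,-.0267]))<.006;r=r[k];s=least_squares(h,[.497,-.0267],loss="soft_l1",f_scale=.001);print("casing",k.sum(),s.x,np.std(h(s.x)))
q=P[130:200,280:325].reshape(-1,3);rr=np.hypot(q[:,0]-.498,q[:,1]+.027)
k=(rr>.0325)&(rr<.042)&(q[:,2]>zb+.005)&(q[:,2]<zb+.03);print("lug",k.sum(),q[k].mean(0) if k.any() else 0)
k=(rr<.034)&(q[:,2]>.1);print("bottom",np.nanpercentile(q[k][:,2],[0,1,5]))
```

```text
-0.0062362555298246525 0.29364415683850964
500 [ 0.49489448 -0.02677986 -0.00087418 -0.00427786] 0.001402859658832446
[ 0.49489201 -0.02679628]
casing 598 [ 0.49543802 -0.02647714] 0.002105919355030913
lug 88 [ 0.46770267 -0.01731196  0.14848805]
bottom [0.13030874 0.13604168 0.14335388]
```

Measured by the same camera, the jar sits within 1 mm of the casing's axis. I'll descend.

{"name": "servo_tool", "arguments": {
  "motion": [
    [[0,0,0,-0.5,0],[0,0,0,-0.4,0],[0,0,0,-0.2,0],[0,0,0,-0.15,0],[0,0,0,-0.15,0],[0,0,0,-0.15,0],[0,0,0,-0.15,0],[0,0,0,-0.05,0],[0,0,0,0,0],[0,0,0,0,0]]
  ]
}}

```text
t: 7.4
eef_pos: [0.4987, -0.0265, 0.1921]
tool_rot: [0.001, 0.015, 1.0, -0.0]
contact_force: [-1.1, 0.2, 5.7]
gripper_width: 0.168
grasp_force: 79.5
```

{"name": "servo_tool", "arguments": {
  "motion": [
    [[0,0,0,-0.1,0],[0,0,0,-0.1,0],[0,0,0,-0.1,0],[0,0,0,-0.1,0],[0,0,0,0,0]]
  ],
  "newtons": 110
}}

```text
t: 7.9
eef_pos: [0.4998, -0.0263, 0.1765]
tool_rot: [0.002, 0.015, 1.0, 0.0]
contact_force: [6.9, -0.2, 6.6]
gripper_width: 0.163
grasp_force: 177.1
```

Run:
```python
from h import *
o=bot.get_obs();print(o["eef_pos"],o["tool_rot"],o["contact_force"],o["torque"],o["grasp_force"])
A,_,P=cam("scene");np.save("s3",P);np.save("s3i",A)
q=P[130:215,275:330].reshape(-1,3);hs=cv2.cvtColor(A,cv2.COLOR_RGB2HSV)[130:215,275:330].reshape(-1,3)
z=q[:,2];R=np.hypot(q[:,0]-.498,q[:,1]+.027)
k=(R<.035)&(hs[:,0]>105)&(hs[:,0]<125)&(hs[:,1]>150);print(k.sum(),np.percentile(z[k],[1,50,99,100]))
cv2.imwrite("pics/g3.png",cv2.resize(A[110:230,245:365,::-1],(600,600),interpolation=cv2.INTER_CUBIC))
```

```text
[ 0.49978125 -0.02627353  0.17650261] [1.68033986e-03 1.52161940e-02 9.99882813e-01 6.65659959e-05] [ 6.90467223 -0.18262511  6.61226119] [-0.07276271 -1.21294532 -0.27463531] 177.07501540272006
629 [0.08658179 0.14934121 0.1861944  0.20600819]
```

View pics/g3.png

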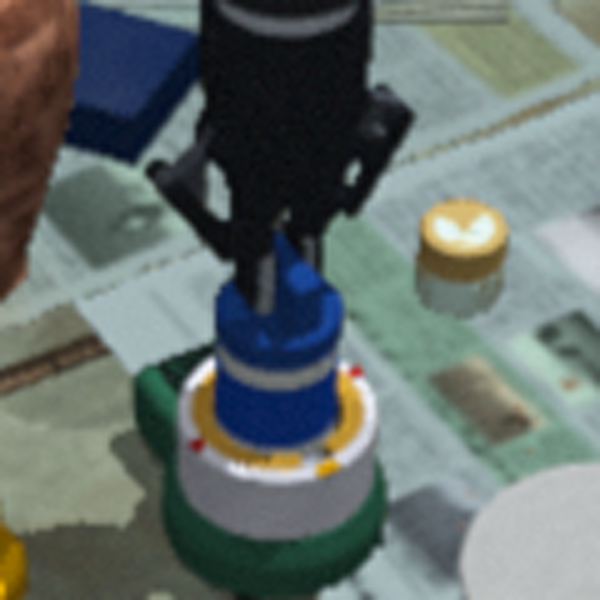

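```bash
cat > fit.py <<'E'
from h import *
from scipy.optimize import least_squares
def fit(P,A,z0):
    S=np.s_[120:215,265:335]
    q=P[S].reshape(-1,3);hs=cv2.cvtColor(A,cv2.COLOR_RGB2HSV)[S].reshape(-1,3)
    R=np.hypot(q[:,0]-.498,q[:,1]+.027);z=q[:,2]
    bl=(R<.04)&(hs[:,0]>105)&(hs[:,0]<128)&(hs[:,1]>140)
    b=q[(R<.04)&(z>z0+.037)&(z<z0+.088)]
    f=lambda p:np.hypot(b[:,0]-p[0]-p[2]*(b[:,2]-z0-.06),b[:,1]-p[1]-p[3]*(b[:,2]-z0-.06))-.03
    s=least_squares(f,[.498,-.027,0,0],loss="soft_l1",f_scale=.001);print("axis",len(b),s.x.round(4))
    # lid plane
    l=q[bl&(abs(z-z0-.1)<.008)&(R<.029)]
    h,e=np.histogram(l[:,2],20);print("lidz",h,e[0].round(4),e[-1].round(4))
    m=e[h.argmax()]; l=l[abs(l[:,2]-m)<.003]
    c=np.linalg.lstsq(np.c_[l[:,:2]-[.498,-.027],np.ones(len(l))],l[:,2],rcond=None)[0];print("plane slopes,z",c.round(4),len(l))
    # band vertical extent
    d=q[bl&(z<z0+.085)];print("band z",np.percentile(d[:,2],[2,10,90,98]).round(4))
if __name__=="__main__":
    fit(np.load("s2.npy"),np.load("s2i.npy"),.131)
    fit(np.load("s3.npy"),np.load("s3i.npy"),.05)
E
python3 fit.py
```

```text
axis 429 [ 0.4948 -0.0268 -0.0071 -0.    ]
lidz [ 7  3  6 12 16 26 20 14 12  2  1  4  1  2  0  0  0  4  2  2] 0.2257 0.2388
plane slopes,z [ 0.0069 -0.0144  0.2295] 117
band z [0.1631 0.1667 0.1967 0.2148]
axis 377 [ 0.4961 -0.0257 -0.0121 -0.0012]
lidz [ 1  2  2  4  7  3  9  9 10  6  9  9  9 10  2  2  3  0  2  3] 0.1487 0.1572
plane slopes,z [0.0008 0.0106 0.1524] 91
band z [0.0861 0.0896 0.1192 0.1217]
```

{"name": "servo_tool", "arguments": {
  "motion": [
    [[0,0,0,0,0],[0,0,0,0,0],[0,0,0,0,0]]
  ]
}}

```text
t: 8.25
eef_pos: [0.5002, -0.0262, 0.177]
tool_rot: [0.002, 0.015, 1.0, 0.0]
contact_force: [5.6, -0.2, 4.4]
gripper_width: 0.166
grasp_force: 179.1
```

Run:
```python
from fit import *
o=bot.get_obs();print(o["eef_pos"],o["contact_force"],o["torque"],o["grasp_force"])
A,_,P=cam("scene");fit(P,A,.05)
```

```text
[ 0.50020319 -0.02622624  0.17704841] [ 5.55287095 -0.15855226  4.40698394] [-5.92442480e-04 -1.00363615e+00  9.08322990e-03] 179.10587719453838
axis 372 [ 0.4963 -0.0255 -0.009   0.0074]
lidz [ 1  0  0  0  2  4  4  7  7 13 15 14 12  7  3  2  5  5  4  1] 0.1479 0.1576
plane slopes,z [ 0.0024 -0.0098  0.1531] 91
band z [0.0867 0.0898 0.1196 0.1232]
```

{"name": "servo_tool", "arguments": {
  "motion": [
    [[0,0.06,0,0,0],[0,0,0,-0.05,0],[0,0,0,-0.05,0],[0,0,0,0,0],[0,0,0,0,0]]
  ]
}}

```text
t: 8.8
eef_pos: [0.5027, -0.0263, 0.1732]
tool_rot: [0.002, 0.015, 1.0, -0.0]
contact_force: [1.1, -0.9, 12.6]
gripper_width: 0.159
grasp_force: 180.3
```

Run:
```python
from fit import *
o=bot.get_obs();print(o["eef_pos"],o["contact_force"],o["torque"],o["grasp_force"],o["q"],o["joint_torque"])
A,_,P=cam("scene");fit(P,A,.05)
```

```text
[ 0.5026589  -0.02633066  0.17318906] [ 1.12959868 -0.85076622 12.56004681] [-0.16378584 -0.55667916  0.19507995] 180.27442333296221 [ 0.52250232  0.38102663 -0.71667124  2.00330918  0.32730471  0.86744918
  1.16777741] [-1.42714754e-01 -3.72305739e+01 -5.33867016e+00 -1.91912466e+01
 -1.90891391e-01  9.27849649e-02 -9.31753311e-04]
axis 371 [ 0.4967 -0.0256 -0.0057  0.0031]
lidz [ 3  6  8 11 14 13 21 13  5  7  6  1  3  3  1  2  0  2  2  1] 0.1461 0.1573
plane slopes,z [ 0.0273 -0.0056  0.1497] 106
band z [0.0828 0.0871 0.1168 0.1313]
```

{"name": "servo_tool", "arguments": {
  "motion": [
    [[0,0,0,-0.08,0],[0,0,0,-0.08,0],[0,0,0,0,0],[0,0,0,0,0]]
  ]
}}

```text
t: 9.25
eef_pos: [0.5077, -0.0265, 0.1722]
tool_rot: [0.007, 0.016, 1.0, -0.001]
contact_force: [-14.2, -4.0, 52.5]
gripper_width: 0.161
grasp_force: 201.7
```

Run:
```python
from fit import *
o=bot.get_obs();print(o["eef_pos"],o["contact_force"],o["torque"])
A,_,P=cam("scene");fit(P,A,.05)
```

```text
[ 0.50773795 -0.02652115  0.17222994] [-14.20880553  -3.9817293   52.45494437] [-1.27207657  3.19106955  0.29172862]
axis 375 [ 0.4989 -0.0263  0.0151  0.0165]
lidz [ 4  2  2  6  6 10 13 29 25 14 11 13 10  2  0  2  2  4  4  3] 0.1426 0.158
plane slopes,z [ 0.006  -0.0026  0.1485] 111
band z [0.0823 0.0859 0.1167 0.1294]
```

Fully down: the force rises to 52 N with no further travel. I'll ease the preload a little, recentre x, then start the twist.

{"name": "servo_tool", "arguments": {
  "motion": [
    [[0,-0.08,0,0.06,0],[0,0,0,0,0],[0,0,0,0,-0.4],[0,0,0,0,-0.6],[0,0,0,0,-0.6],[0,0,0,0,-0.6]]
  ]
}}

```text
t: 9.9
eef_pos: [0.5024, -0.0267, 0.1724]
tool_rot: [0.005, 0.148, 0.989, -0.0]
contact_force: [-3.2, -2.7, 40.4]
gripper_width: 0.161
grasp_force: 198.2
```

{"name": "servo_tool", "arguments": {
  "motion": [
    [[0,-0.03,0,0,-0.6],[0,0,0,0,-0.6],[0,0,0,0,-0.6],[0,0,0,0,-0.6],[0,0,0,0,-0.6],[0,0,0,0,-0.6],[0,0,0,0,-0.6],[0,0,0,0,-0.6]]
  ]
}}

```text
t: 10.7
eef_pos: [0.5008, -0.027, 0.1724]
tool_rot: [0.005, 0.423, 0.906, 0.001]
contact_force: [-6.5, -4.8, 35.7]
gripper_width: 0.16
grasp_force: 221.4
```

Run:
```python
from fit import *
o=bot.get_obs();print(o["contact_force"],o["torque"],o["q"])
A,_,P=cam("scene");fit(P,A,.05)
```

```text
[-6.53528298 -4.8236464  35.65635417] [-1.84211698  0.90746856  0.09458168] [ 0.3793533   0.33887357 -0.53683777  2.02050042  0.23687979  0.83135181
  0.40522529]
axis 370 [ 0.4982 -0.0263 -0.001   0.0151]
lidz [ 1  0  1  3  3  5 19 16 28 19 17 13  2  4  5  1  1  4  1  1] 0.1423 0.1578
plane slopes,z [-0.0027 -0.0013  0.1489] 120
band z [0.082  0.086  0.1155 0.1334]
```

{"name": "servo_tool", "arguments": {
  "motion": [
    [[0,-0.03,0.02,0,-0.6],[0,0,0,0,-0.6],[0,0,0,0,-0.6],[0,0,0,0,-0.6],[0,0,0,0,-0.6],[0,0,0,0,-0.6],[0,0,0,0,-0.6],[0,0,0,0,-0.6],[0,0,0,0,-0.3],[0,0,0,0,0]]
  ]
}}

```text
t: 11.75
eef_pos: [0.4988, -0.0261, 0.1725]
tool_rot: [0.004, 0.676, 0.737, 0.002]
contact_force: [-6.7, -8.0, 41.1]
gripper_width: 0.163
grasp_force: 233.6
```

Run:
```python
from fit import *
o=bot.get_obs();r=o["tool_rot"];print(2*np.arctan2(r[2],r[1]),o["contact_force"],o["torque"])
A,_,P=cam("scene");fit(P,A,.05)
```

```text
1.6581334749357144 [-6.66800142 -8.0007802  41.13676692] [-2.20579663  2.37863815  0.33353605]
axis 369 [ 0.4963 -0.0234  0.0025  0.0321]
lidz [ 1  0  2  3  1 11  8 16 19 11  9 10  3  0  4  2  1  0  1  3] 0.1432 0.1579
plane slopes,z [-0.0107 -0.011   0.1492] 86
band z [0.084  0.0875 0.1162 0.123 ]
```

{"name": "servo_tool", "arguments": {
  "motion": [
    [[0,0,-0.06,0,-0.2],[0,0,0,0,-0.2],[0,0,0,0,-0.2],[0,0,0,0,-0.2],[0,0,0,0,0]]
  ]
}}

```text
t: 12.3
eef_pos: [0.4978, -0.0261, 0.1726]
tool_rot: [0.003, 0.707, 0.707, 0.002]
contact_force: [-10.1, 2.6, 41.6]
gripper_width: 0.165
grasp_force: 155.7
```

Run:
```python
from fit import *
o=bot.get_obs();r=o["tool_rot"];print(2*np.arctan2(r[2],r[1]),o["contact_force"],o["torque"])
A,_,P=cam("scene");fit(P,A,.05)
```

```text
1.5703784550643833 [-10.05585084   2.61540388  41.62642182] [0.09068819 2.93573533 1.8972018 ]
axis 371 [ 0.4962 -0.0296 -0.0014 -0.0043]
lidz [ 2  0  2  3  5  4 15 20 18 12 16 12  7  6  2  3  4  3  3  3] 0.1421 0.1575
plane slopes,z [-0.0069 -0.0238  0.1483] 90
band z [0.0809 0.0853 0.1158 0.119 ]
```

Torque about z jumped to 1.9 N·m at a turn of about 1.54 rad, which is the stop. One small confirming twist, then a look.

{"name": "servo_tool", "arguments": {
  "motion": [
    [[0,-0.05,0,0,-0.2],[0,0,0,0,0],[0,0,0,0,0],[0,0,0,0,0]]
  ]
}}

```text
t: 12.75
eef_pos: [0.4973, -0.026, 0.1726]
tool_rot: [0.004, 0.715, 0.699, 0.003]
contact_force: [-5.0, 3.3, 35.8]
gripper_width: 0.162
grasp_force: 158.7
```

Run:
```python
from fit import *
o=bot.get_obs();r=o["tool_rot"];print(2*np.arctan2(r[2],r[1]),o["contact_force"],o["torque"])
A,_,P=cam("scene");fit(P,A,.05)
S=np.s_[110:200,255:345];q=P[S].reshape(-1,3)
cv2.imwrite("pics/g4.png",cv2.resize(A[100:220,245:365,::-1],(600,600),interpolation=cv2.INTER_CUBIC))
```

```text
1.5489598824175144 [-5.00829192  3.25336002 35.83098697] [0.11210682 1.74672722 2.44231022]
axis 370 [ 4.959e-01 -2.970e-02 -3.000e-04  1.700e-03]
lidz [ 2  2  2  5  3 10 14 13 13 23 17  8  4  3  3  2  4  3  6  4] 0.1421 0.1577
plane slopes,z [-0.0164 -0.019   0.1488] 102
band z [0.0821 0.0859 0.1158 0.1211]
```

View pics/g4.png

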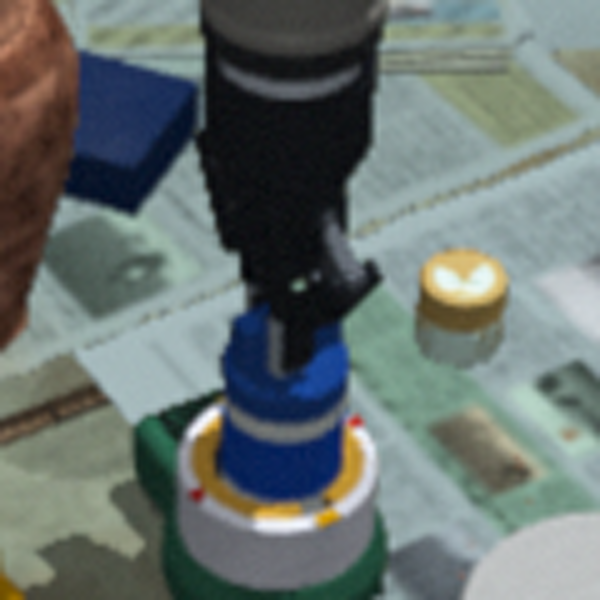

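The bar now lies across the slots and points at the red marks (crop (197,495) and (355,422)). The lid height matches the fully-down value, and the jar is pressed with about 36 N and held against the stop. I'm handing it in.

```bash
python3 -c "
from station import bot
print(bot.hand_in())"
```

```text
the job is handed in; nothing more can be done
None
```

The blue jar is in the socket, pressed fully down and twisted clockwise to the stop, still gripped; I handed it in at about 13 s, and the hand-in returned no verdict.

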